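Start a long coffee on the lounge's capsule machine

TASK

The capsule is already in the coffee machine and a cup stands under the spout: start a long coffee. Switch the machine on at its rocker, then push the raised lid down until it is fully shut, then press the long-coffee key (the larger of the two round keys) right down and let it come up again. Leave the short-coffee key alone, pick nothing up, and leave the cups, saucer and milk jug where they stand.

Things in the scene. Friction and masses are not known exactly. Their poses are not given: they have to be found in the camera images.
- machine: capsule coffee machine, black, fixed, 340 x 150 mm, 217 mm high. Origin under its middle; x to its front (spout side), y to its left, z up. Its top, front to rear: lid, aluminium control deck (205 mm high, x -102 to -2 mm), tank lid flush with the deck. Across the deck at x = -58 mm: rocker (y +50), small short-coffee key (y +2), large long-coffee key (y -46). Nothing but the lid stands over 12 mm above the deck.
- rocker (a joint): power rocker, black, 38 mm long (along machine x), 24 mm wide, two facets meeting in a shallow V at its pivot. 0 rad = off: rear facet (tank side) slopes up to 12 mm above the deck, front facet level at 5 mm. 0.36 rad = on: rear facet level at 5 mm, front one up. Snaps over past half way and stays; 2 to 4 N down on the raised facet turns it.
- rocker_press (a point): point on top of the rocker's rear facet, 13 mm behind its middle line: the place to press down. Moves with the rocker, about 5 mm down from off to on.
- lid (a joint): lid over the capsule, hinged across the machine at the lid's rear edge. 0 rad = shut (level), grows as its front rises; starts 0.55 to 0.9 open. Stiff hinge: stays where it is left; about 2 to 3 N square on it near the front edge moves it.
- lid_hinge (a point): middle of the lid's hinge axis, 206 mm above the table, at the machine's x = 0, y = 0; the axis runs along the machine's y.
- lid_press (a point): point on the lid's upper face (looks up when shut, up and to the rear while open), mid-width, 100 mm from the hinge axis and 9 mm out from the plane through that axis; 215 mm above the table when shut. The lid is a plate 96 mm wide, 12 mm thick, reaching 115 mm from the hinge, with a chrome bow (12 mm bar) round its front at 120 mm.
- key_long (a joint): travel of the long-coffee key, a round steel key 30 mm across, the larger of the two. 0 m = up, 0.005 m = right down; it stands 8 mm above the deck when up; a spring brings it up again; right down takes 5 N.
- key_long_top (a point): centre of the top of the long-coffee key.
- key_short (a joint): travel of the short-coffee key, a round steel key 20 mm across, between the rocker and the long-coffee key; same travel and spring. To be left alone.
- key_short_top (a point): centre of the top of the short-coffee key.
- cup: white cup on the drip tray under the spout, 82 mm across the rim, 60 mm high, with a handle; loose. Origin at the centre of its underside.
- saucer: white saucer, 140 mm across, on the table to the machine's left, loose. Origin at the centre of its underside.
- cup2: a second white cup of the same kind, standing on that saucer, loose. Origin at the centre of its underside.
- jug: small steel milk jug, 76 mm across, 88 mm high, with a handle, on the table to the machine's right, loose. Origin at the centre of its underside.
There are look-alikes about, which are no part of the job. Several things have the shape of the jug; the one meant has the colours described above. What is shaped like the cup2 but purple is not meant.

How it is judged:
On the way, in this order (a step that is already met when the one before it is completed fails the run):
1. the rocker is switched on (value of joint rocker above 0.3 rad), for 0.1 s.
2. the lid is pushed fully shut (value of joint lid below 0.04 rad), for 0.2 s.
3. the long-coffee key is pressed right down (value of joint key_long above 0.0038 m), for 0.05 s.
At the end, for the whole second after the job is handed in: The rocker is on (over 0.30 of 0.36 rad), the lid is shut (within 0.04 rad), both keys are up (within 1 mm), and the cups, saucer and jug stand upright within 20 mm of where they were (value of joint rocker above 0.3 rad and value of joint lid below 0.04 rad and value of joint each of key_long, key_short below 0.001 m and distance of each of cup, saucer, cup2, jug from where it was at the start of the episode below 0.02 m and angle between each of cup, cup2, jug's own z axis and vertical below 0.2 rad); the robot touches nothing.
It fails at once if the short-coffee key is pressed (over 2 mm) (value of joint key_short above 0.002 m).
It fails at once if the long-coffee key is pressed (over 2 mm) before the machine is on and its lid shut (value of joint key_long above 0.002 m and (value of joint lid above 0.08 rad or value of joint rocker below 0.25 rad)).
It fails at once if the lid is lifted instead of pushed down (value of joint lid above 1 rad).
It fails at once if a cup, the saucer or the milk jug is pushed, lifted or carried away (over 20 mm) (distance of any of cup, saucer, cup2, jug from where it was at the start of the episode above 0.02 m).
It also fails if it takes over 45 s, if anything falls off the work surface, if the arm or the gripper's body presses on something with over 40 N, if the wrist force passes 120 N, or if a joint passes its speed limit or range.

ROBOT

A 6-joint arm with a two-finger parallel gripper is mounted at the origin on the work surface. World frame = base frame: x ahead of the robot, y to its left, z up, the work surface at z = 0. Lengths are in m, angles in rad, forces in N, time in s.
With the tool pointing down it reaches from about 0.375 to 0.825 m from the base axis. Payload 5.5 kg.
Tool frame: the origin (TCP) lies at the very end of the fingers, on their centre line; the grasp point (between the pads) lies 19 mm behind it; x points along the fingers, y is the direction in which the jaws open and shut, and the axes are right-handed (so a half turn about x gives the same grasp; the last joint's range is limited). The gripper opens to 85 mm and grips with 20 to 120 N. Pads are 22 mm wide; open, the fingers measure 114 mm over their backs; the gripper's body (76 mm by 85 mm) begins 54 mm behind the grasp point. The pads swing forward as they close: fully open they stand 13 mm farther back than shut.
Start: joints at [1.333, 0.314, -0.047, 1.21, 0, 1.571], TCP at [0.141, 0.583, 0.207] pointing down, gripper open.
Joint ranges: [-2.67, 2.67], [-0.69, 1.73], [-1.03, 1.25], [-2.08, 2.16], [-1.42, 1.45], [-3.14, 3.14]. Speed limits (rad/s): [2.39, 2.39, 3.01, 3.14, 3.14, 3.14].

INTERFACE

Orientations are given as [roll, pitch, yaw] about the fixed x, y, z axes, in that order (R = Rz(yaw) Ry(pitch) Rx(roll)).
In Python, from plant import r, capture, camera_params gives the robot as it stands. The module is installed in compiled form; this text tells all that it offers.
- The arm moves only by the tool apply_moves, never from a script. Its argument "moves" is a list of rows, each a list of 5 numbers: the shift along the tool's x, y, z as a fraction of full scale, then the turn about the tool's x as a fraction of full scale, then the gripper's target within -1 to 1 (shut at 1, half-way at 0, fully open at -1). A call has 1 to 12 rows; each row shifts and turns the commanded pose from where the row before left it, along the tool's axes as they then stand; what a row does not reach is not made up. Full scale, the value 1, is 40 mm for a shift and 0.1 rad for a turn. A row lasts 1/12 s, in which the tool goes at most 41.7 mm and 7.16 degrees, less where a joint would pass 70% of its speed; a pose out of reach is approached as far as the arm can. A call with a number of a shift or a turn outside -1 to 1 is refused whole. A call with a gripper value outside its range is refused whole. The fingers move at their own pace and stop on an object; the grip force is fixed at half the most. Time passes only in rows, so rows that do not move let the fingers close. It gives the time, the measured TCP pose, the force and the opening at its end, in the units of the state.
- r.sense(): the state, without advancing time (a new reading comes with each control period).
- capture(name): name is "side" or "top" or "wrist"; returns the picture (420x560x3 uint8, red, green, blue); there is no depth.
- camera_params(name): a dict with "mtx" (3x3 intrinsics, pixels), "pose" (4x4, takes a point from camera to world coordinates); the wrist camera has in their place "tool_from_camera" (4x4, takes a point from camera to tool coordinates, whose origin is the TCP and whose axes are the tool frame's). Camera axes: x right, y up, looking along -z (the intrinsics and any distortion apply to the point x, -y, -z); pixel columns grow to the right and rows downward; lengths in m; the calibration is good to about 2 mm. A picture is of the moment at which its call begins: read the wrist's pose just before it. camera_params takes no time and is no camera call.
- r.sign_off(): hands the job in, once; it reports no verdict.
The state is a dict: "clock": time; "qpos": joint angles; "qvel": joint speeds; "tau": joint torques, N m; "tool_pos": TCP position; "tcp_rot": TCP orientation; "ft_force": force on the tool from outside, world axes, zero at the start; "ft_torque": the same for the moment, N m; "width": finger opening in m.
Only numpy, scipy, OpenCV 4.12 (cv2) and the standard library are available. Lean on these libraries where they do the work, as an engineer would, in place of code of your own. Each camera call takes 0.05 s, during which the arm holds its last target. There are 200 camera calls.

## Working session

There is one attempt and no reset: what is moved stays moved. The work goes in short steps, Python scripts to look and compute and a tool call to move; the robot and the scene stay as the last step left them, time stands still between calls to the robot, and variables do not carry over. Pictures are saved under pics/ and viewed, about 8 in all and at most 12, crops included, and the job is handed in when it is done.

Besides the shell and the picture viewer there is one more tool, called after "Request:" in YAML: its name, and indented under it one key for each argument. apply_moves: Moves the arm, as the interface text tells. Its arguments: {"type":"object","properties":{"moves":{"type":"array","items":{"type":"array","items":{"type":"number","minimum":-1,"maximum":1}}}},"required":["moves"]}

```bash
mkdir -p pics; python3 - <<'E'
from plant import r,capture,camera_params
import cv2,numpy as np
np.set_printoptions(precision=4,suppress=True)
for n in("side","top","wrist"):
    s=r.sense(); im=capture(n); cv2.imwrite(f"pics/{n}0.png",im[:,:,::-1])
    print(n,camera_params(n))
print(s)
E
```

```text
side {'mtx': array([[447.6476,   0.    , 281.3255],
       [  0.    , 447.6476, 209.6852],
       [  0.    ,   0.    ,   1.    ]]), 'pose': array([[ 0.8059,  0.3542, -0.4745,  0.1498],
       [-0.5921,  0.4914, -0.6388, -0.5483],
       [ 0.0069,  0.7957,  0.6057,  0.6799],
       [ 0.    ,  0.    ,  0.    ,  1.    ]])}
top {'mtx': array([[448.6783,   0.    , 275.6347],
       [  0.    , 448.6783, 218.4691],
       [  0.    ,   0.    ,   1.    ]]), 'pose': array([[ 0.019 ,  0.9817, -0.1896,  0.4209],
       [-0.9994,  0.0241,  0.0245,  0.0336],
       [ 0.0287,  0.1891,  0.9815,  1.111 ],
       [ 0.    ,  0.    ,  0.    ,  1.    ]])}
wrist {'mtx': array([[312.2798,   0.    , 281.3706],
       [  0.    , 312.2798, 213.2458],
       [  0.    ,   0.    ,   1.    ]]), 'tool_from_camera': array([[ 0.0006,  0.3003, -0.9539, -0.167 ],
       [ 1.    ,  0.0006,  0.0008, -0.    ],
       [ 0.0008, -0.9539, -0.3003, -0.0765],
       [ 0.    ,  0.    ,  0.    ,  1.    ]])}
{'clock': 0.1, 'qpos': array([ 1.333 ,  0.3141, -0.0479,  1.2102,  0.    ,  1.5707]), 'qvel': array([-0.0008, -0.0032,  0.0028, -0.    , -0.0006,  0.001 ]), 'tau': array([ -0.0006, -54.0768,  34.0541,   0.0111,   0.0001,   0.    ]), 'tool_pos': array([0.1412, 0.5826, 0.2062]), 'tcp_rot': array([-1.5878,  1.5693, -1.8255]), 'ft_force': array([-0.1689, -0.9975,  0.3303]), 'ft_torque': array([ 0.0196, -0.0302, -0.0356]), 'width': 0.0852094687908887}
```

View pics/top0.png

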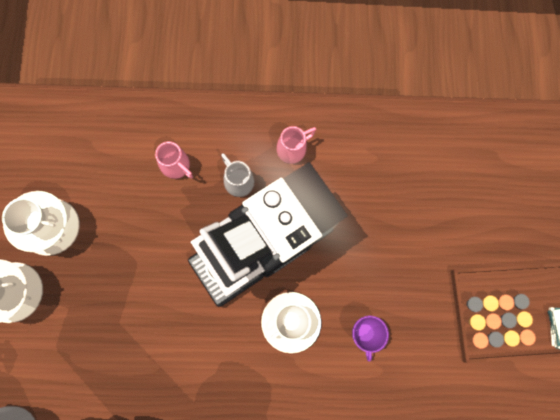

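View pics/side0.png

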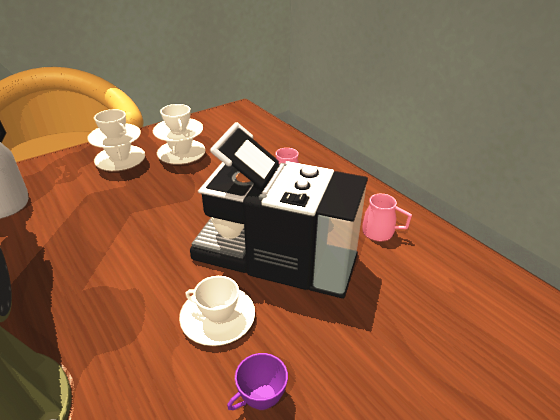

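The top view shows the machine at about (270,235), its front to the lower left, with the long key at (272,199), the short key at (285,218) and the rocker at (298,237). The side view shows the lid raised, with the keys at (309,172) and (302,185) and the rocker at (294,199). I'll zoom in on both for precise pixels.

```bash
python3 - <<'E'
import cv2,numpy as np
a=cv2.imread("pics/top0.png")[155:305,180:350]; b=cv2.imread("pics/side0.png")[115:295,185:375]
a=cv2.resize(a,None,fx=2.3529,fy=2.3529*1,interpolation=cv2.INTER_CUBIC) if 0 else cv2.resize(a,None,fx=4,fy=4,interpolation=cv2.INTER_CUBIC)
cv2.imwrite("pics/topc.png",a)
b=cv2.resize(b,None,fx=3,fy=3,interpolation=cv2.INTER_CUBIC)
cv2.imwrite("pics/sidec.png",b); print(a.shape,b.shape)
E
```

```text
(600, 680, 3) (540, 570, 3)
```

View pics/topc.png

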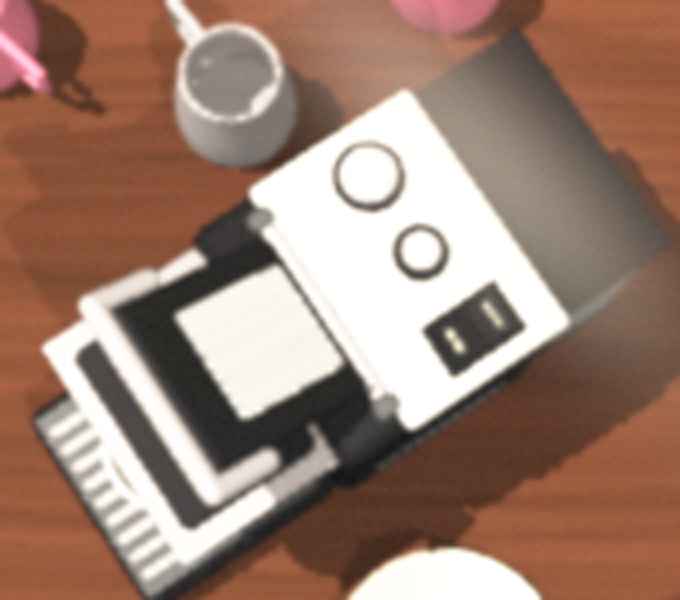

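View pics/sidec.png

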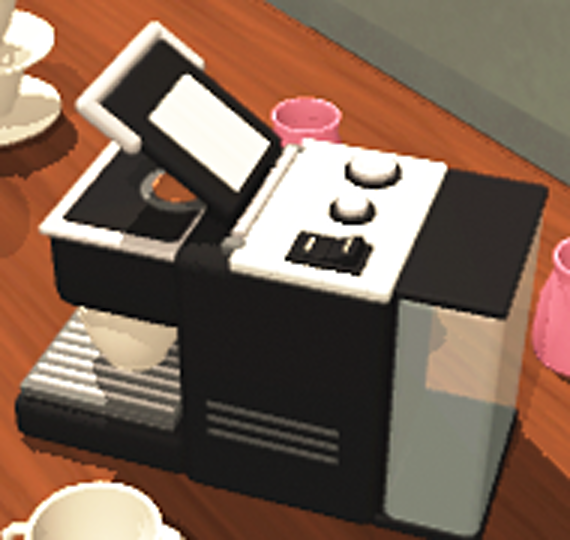

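The crops are clear, and I can read keys, rocker, deck corners and bow corners in both. Next I triangulate them and fit the machine pose.

```bash
cat >h.py <<'E'
import numpy as np,cv2
from scipy.optimize import least_squares
from plant import r,capture,camera_params
np.set_printoptions(precision=4,suppress=True)
def proj(P,K,T):
    p=(np.atleast_2d(P)-T[:3,3])@T[:3,:3]; p=p*[1,-1,-1]
    q=p@K.T; return q[:,:2]/q[:,2:]
C={n:camera_params(n) for n in("top","side")}
C={n:(c["mtx"],c["pose"]) for n,c in C.items()}
def tri(u,v):
    return least_squares(lambda X:np.r_[proj(X,*C["top"])[0]-u,proj(X,*C["side"])[0]-v],[.45,.05,.2])
E
cat >m.py <<'E'
from h import *
t=lambda x,y:np.array([180+(x-1.5)/4,155+(y-1.5)/4]); s=lambda x,y:np.array([185+(x-1)/3,115+(y-1)/3])
D={"kl":((-58,-46,213),t(369,174),s(374,168)),"ks":((-58,2,213),t(421,250),s(352,209)),
"rk":((-58,50,209),t(473,328),s(331,250)),"drr":((-102,-75,205),t(407,90),s(447,163)),"drl":((-102,75,205),t(568,322),s(390,300)),
"dfl":((-2,75,205),t(410,430),s(228,268)),"bowR":(None,t(85,300),s(155,25)),"bowL":(None,t(213,500),s(82,103))}
X={}
for k,(m,a,b) in D.items():
    f=tri(a,b);X[k]=f.x;print(k,f.x,"res px",np.abs(f.fun).max())
def W(p,m):
    c,sn=np.cos(p[2]),np.sin(p[2]);m=np.array(m)/1e3
    return np.array([p[0]+c*m[0]-sn*m[1],p[1]+sn*m[0]+c*m[1],m[2]])
def res(p):
    return np.concatenate([np.r_[proj(W(p,m),*C["top"])[0]-a,proj(W(p,m),*C["side"])[0]-b] for m,a,b in D.values() if m])
f=least_squares(res,[.45,.05,2.2]);print("pose",f.x,"\n",f.fun.reshape(-1,4))
p=f.x
for n,m in dict(hinge=(0,0,206),rocker_press=(-71,50,214),kl=(-58,-46,213),ks=(-58,2,213)).items():print(n,W(p,m))
for k in("bowR","bowL"):
    d=X[k]-W(p,(0,0,206));c,sn=np.cos(p[2]),np.sin(p[2])
    x,y=d[0]*c+d[1]*sn,-d[0]*sn+d[1]*c;print(k,x,y,d[2],"ang",np.arctan2(d[2],x),"len",np.hypot(x,d[2]))
from scipy.spatial.transform import Rotation as R
print(R.from_euler("xyz",r.sense()["tcp_rot"]).as_matrix())
E
python3 m.py
```

```text
kl [0.6385 0.0192 0.2082] res px 0.27352198560146235
ks [ 0.5991 -0.0081  0.2065] res px 0.058142041842643266
rk [ 0.56   -0.0357  0.2071] res px 0.5007833336907197
drr [0.6853 0.0001 0.2046] res px 0.3760961137704726
drl [ 0.5656 -0.0855  0.1979] res px 0.43299985854196166
dfl [ 0.5072 -0.0043  0.1978] res px 0.03954723040499175
bowR [0.557  0.1518 0.2809] res px 0.2346101235069682
bowL [0.4663 0.0884 0.2816] res px 0.618736395997928
pose [0.5652 0.0389 2.1905] 
 [[ 0.5814  0.2318 -0.7559 -1.5143]
 [ 0.8414  0.2029 -0.2339 -2.2483]
 [ 1.1401  0.2484 -0.7165 -0.0017]
 [ 0.5267 -0.4784 -0.0778  0.0167]
 [ 1.7793  0.0939 -0.3858 -2.077 ]
 [ 1.141   0.5882 -0.3812 -2.3359]]
hinge [0.5652 0.0389 0.206 ]
rocker_press [ 0.5658 -0.0479  0.214 ]
kl [0.6364 0.0184 0.213 ]
ks [ 0.5973 -0.0094  0.213 ]
bowR 0.09663732255635735 -0.058874117055055186 0.07489437820115605 ang 0.6593129983730356 len 0.12226176833744574
bowL 0.09773343941738058 0.051792766414099176 0.0756390860153239 ang 0.658642802403597 len 0.12358437002139214
[[-0.0003  0.2356  0.9719]
 [-0.0013  0.9718 -0.2356]
 [-1.     -0.0014 -0.    ]]
```

Triangulation and fit agree within about 2–3 mm horizontally, with heights reading up to about 7 mm low. The lid is about 0.66 rad open and the bow radius comes out at 0.122 against 0.120. First I raise the arm, close the gripper and turn it to align with the machine (tool z = rear, tool y = machine right).

Request:
apply_moves:
  moves:
    - [-0.96, 0, 0, 1, 1]
    - [-0.96, 0, 0, 1, 1]
    - [-0.96, 0, 0, 1, 1]
    - [-0.96, 0, 0, 1, 1]
    - [0, 0, 0, 1, 1]
    - [0, 0, 0, 1, 1]
    - [0, 0, 0, 1, 1]
    - [0, 0, 0, 0.13, 1]

```text
clock: 0.82
tool_pos: [0.1413, 0.5831, 0.3605]
tcp_rot: [-0.75, 1.571, -1.703]
ft_force: [-0.1, 0.8, -0.2]
width: 0.0001
```

```bash
cat >w.py <<'E'
from h import *
from scipy.spatial.transform import Rotation as R
import sys
p=[.5660,.0389,2.1905]
s=r.sense();T=R.from_euler("xyz",s["tcp_rot"]).as_matrix()
c,sn=np.cos(p[2]),np.sin(p[2]);M=np.array([[c,-sn,0],[sn,c,0],[0,0,1]])
def go(m): # machine mm -> tool units of 40mm
    P=M@(np.array(m)/1e3)+[p[0],p[1],0]; return (T.T@(P-s["tool_pos"]))/.04
if __name__=="__main__":
    print("t",s["clock"],"tcp",s["tool_pos"],"mach",(M.T@(s["tool_pos"]-[p[0],p[1],0]))*1e3,"F",s["ft_force"],"w",s["width"],"q",s["qpos"])
    print("tool in mach\n",M.T@T)
    a=[float(v) for v in sys.argv[1:4]]
    if a: print("go",go(a))
E
python3 w.py -74 50 300
```

```text
t 0.8167 tcp [0.1413 0.5831 0.3605] mach [689.6845  29.6122 360.5375] F [-0.0797  0.7832 -0.1636] w 0.00013072951349343072 q [ 1.333   0.308   0.2905  1.5534 -0.      2.2867]
tool in mach
 [[-0.0001 -0.0026 -1.    ]
 [ 0.0001 -1.      0.0026]
 [-1.     -0.0001  0.0001]]
go [ 1.5148 -0.46   19.0933]
```

Request:
apply_moves:
  moves:
    - [0, 0, 0.9, 0, 1]
    - [0, 0, 0.9, 0, 1]
    - [0, 0, 0.9, 0, 1]
    - [0, 0, 0.9, 0, 1]
    - [0, 0, 0.9, 0, 1]
    - [0, 0, 0.9, 0, 1]
    - [0, 0, 0.9, 0, 1]
    - [0, 0, 0.9, 0, 1]
    - [0, 0, 0.9, 0, 1]
    - [0, 0, 0.9, 0, 1]
    - [0, 0, 0.9, 0, 1]
    - [0, 0, 0.9, 0, 1]

```text
clock: 1.82
tool_pos: [0.3928, 0.2298, 0.3605]
tcp_rot: [-2.092, 1.571, -3.04]
ft_force: [1.3, 1.1, 0.1]
width: -0.0
```

Request:
apply_moves:
  moves:
    - [0, 0, 0.9, 0, 1]
    - [0, -0.2, 0.9, 0, 1]
    - [0, -0.2, 0.9, 0, 1]
    - [0, 0, 0.9, 0, 1]
    - [0, 0, 0.9, 0, 1]
    - [0, 0, 0.9, 0, 1]
    - [0, 0, 0.9, 0, 1]
    - [0, 0, 0.9, 0, 1]
    - [0, 0, 0.9, 0, 1]
    - [0, 0, 0, 0, 1]
    - [0, 0, 0, 0, 1]

```text
clock: 2.73
tool_pos: [0.5678, -0.0429, 0.3593]
tcp_rot: [-2.334, 1.569, 2.998]
ft_force: [-0.5, -0.2, 0.1]
width: 0.0003
```

```bash
python3 w.py -74 50 230; python3 - <<'E'
from h import *
from w import M,p,T,s
im=capture("wrist");c=camera_params("wrist")
G=np.eye(4);G[:3,:3]=T;G[:3,3]=s["tool_pos"];G=G@c["tool_from_camera"]
im=im[:,:,::-1].copy();cv2.imwrite("pics/wr.png",im)
im=cv2.resize(im,(784,588))
for m in((-58,-46,213),(-58,2,213),(-71,50,214),(-102,75,205),(-102,-75,205),(-2,75,205)):
    P=M@(np.array(m)/1e3)+[p[0],p[1],0];u=proj(P,c["mtx"],G)[0];print(m,u)
    cv2.drawMarker(im,tuple(int(v*1.4) for v in u),(0,0,255),0,10,1)
cv2.imwrite("pics/wr1.png",im)
E
```

```text
t 2.7333 tcp [ 0.5678 -0.0429  0.3593] mach [-67.6605  46.0123 359.2542] F [-0.5088 -0.242   0.0658] w 0.00030103662568554046 q [-0.0755  0.2463  0.206   1.5328  0.0002  0.8763]
tool in mach
 [[ 0.0016 -0.0007 -1.    ]
 [ 0.0016 -1.      0.0007]
 [-1.     -0.0016 -0.0016]]
go [ 3.2313 -0.0943  0.1636]
(-58, -46, 213) [371.7583 183.6007]
(-58, 2, 213) [324.7215 183.6577]
(-71, 50, 214) [277.7589 196.3112]
(-102, 75, 205) [255.0221 221.9475]
(-102, -75, 205) [392.9825 221.8077]
(-2, 75, 205) [252.3294 126.6069]
```

View pics/wr1.png

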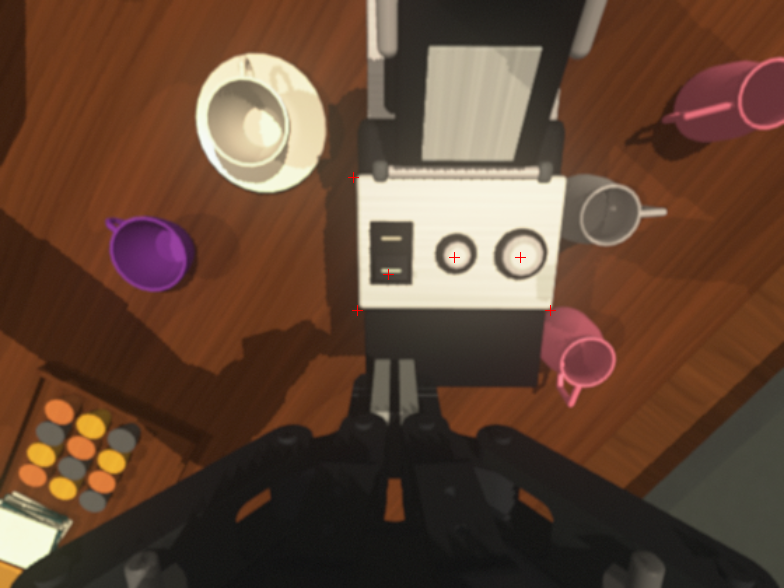

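The predicted marks lie within 1–2 mm of the rocker (388,250), the short key (456,254) and the long key (521,254). I descend above the rear facet.

Request:
apply_moves:
  moves:
    - [0.8, -0.07, 0.16, 0, 1]
    - [0.8, 0, 0, 0, 1]
    - [0.8, 0, 0, 0, 1]
    - [0.6, 0, 0, 0, 1]
    - [0.2, 0, 0, 0, 1]
    - [0, 0, 0, 0, 1]

```text
clock: 3.28
tool_pos: [0.5669, -0.047, 0.2309]
tcp_rot: [-2.318, 1.567, 3.017]
ft_force: [0.1, 0.6, 0.2]
width: -0.0
```

```bash
python3 w.py -74 49 210
```

```text
t 3.2833 tcp [ 0.5669 -0.047   0.2309] mach [-70.4652  49.1965 230.8744] F [0.0633 0.5653 0.2436] w -3.795876444618355e-05 q [-0.0829  0.25   -0.0772  1.2475  0.0002  0.8657]
tool in mach
 [[ 0.0027  0.0025 -1.    ]
 [ 0.003  -1.     -0.0025]
 [-1.     -0.0029 -0.0027]]
go [0.5216 0.0062 0.0898]
```

Request:
apply_moves:
  moves:
    - [0.15, 0, 0.09, 0, 1]
    - [0.15, 0, 0, 0, 1]
    - [0.07, 0, 0, 0, 1]
    - [0.05, 0, 0, 0, 1]
    - [0.05, 0, 0, 0, 1]

```text
clock: 3.7
tool_pos: [0.5715, -0.0513, 0.2143]
tcp_rot: [0.903, 1.57, -0.048]
ft_force: [-0.0, 0.0, 0.2]
width: -0.0001
```

Request:
apply_moves:
  moves:
    - [0.05, 0, 0, 0, 1]
    - [0.03, 0, 0, 0, 1]
    - [0, 0, 0, 0, 1]
    - [0, 0, 0, 0, 1]

```text
clock: 4.03
tool_pos: [0.5711, -0.0513, 0.2106]
tcp_rot: [-2.223, 1.571, 3.11]
ft_force: [0.3, -0.8, 0.9]
width: 0.0003
```

Request:
apply_moves:
  moves:
    - [0.025, 0, 0, 0, 1]
    - [0.025, 0, 0, 0, 1]
    - [0, 0, 0, 0, 1]
    - [0, 0, 0, 0, 1]

```text
clock: 4.37
tool_pos: [0.5711, -0.0512, 0.2086]
tcp_rot: [-2.348, 1.571, 2.985]
ft_force: [-0.3, 0.0, 0.2]
width: 0.0001
```

```bash
python3 w.py -74 49 208; python3 - <<'E'
from h import *
im=capture("side")[:,:,::-1];cv2.imwrite("pics/s2.png",cv2.resize(im[110:250,210:370],None,fx=4,fy=4,interpolation=2))
E
```

```text
t 4.3667 tcp [ 0.5711 -0.0512  0.2086] mach [-76.3209  48.2194 208.5593] F [-0.2988  0.0327  0.2443] w 0.00010749708329537841 q [-0.0895  0.2627 -0.1115  1.1967  0.      0.8613]
tool in mach
 [[ 0.0001  0.0003 -1.    ]
 [ 0.0001 -1.     -0.0003]
 [-1.     -0.0001 -0.0001]]
go [ 0.014  -0.0195 -0.058 ]
```

View pics/s2.png

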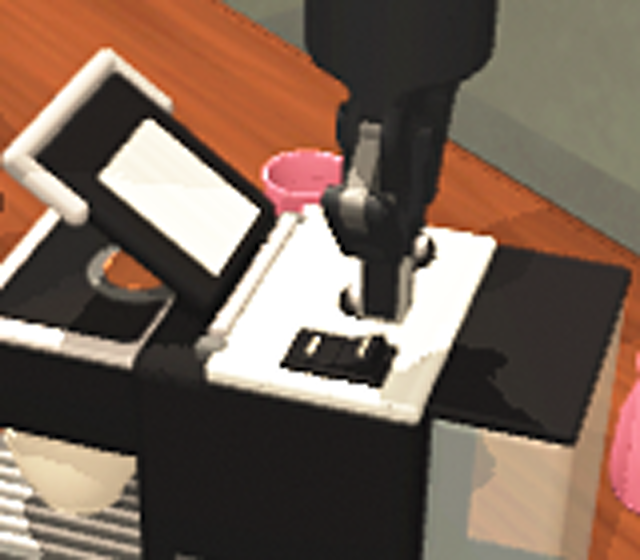

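```bash
python3 - <<'E'
from h import *
from w import M,p,s
f=lambda P:(proj(P,*C["side"])[0]-[210,110])*4
print("tcp",f(s["tool_pos"]))
for m in((-58,2,213),(-71,50,214),(-102,75,205),(-2,75,205)):print(m,f(M@(np.array(m)/1e3)+[p[0],p[1],0]))
im=capture("top")[:,:,::-1];cv2.imwrite("pics/t2.png",cv2.resize(im[155:305,180:350],None,fx=4,fy=4,interpolation=2))
E
```

```text
tcp [378.8389 357.6475]
(-58, 2, 213) [368.4181 287.8405]
(-71, 50, 214) [366.7088 347.8247]
(-102, 75, 205) [418.5613 409.7664]
(-2, 75, 205) [202.6282 366.1004]
```

```bash
python3 - <<'E'
from h import *
from w import M,p,s
c=camera_params("wrist")
for t in([0,0,0],[-.019,0,0],[0.02,0,0]):print(proj(t,c["mtx"],c["tool_from_camera"])[0]*1.4)
w=capture("wrist")[:,:,::-1][120:310,180:380];a=capture("side")[:,:,::-1][165:225,260:340]
w=cv2.resize(w,None,fx=2,fy=2,interpolation=2);a=cv2.resize(a,None,fx=5,fy=5,interpolation=2)
o=np.zeros((380,800,3),np.uint8);o[:,:400]=w;o[:300,400:]=a;cv2.imwrite("pics/z.png",o)
print((proj(s["tool_pos"],*C["side"])[0]-[260,165])*5+[400,0],(proj([0,0,0],c["mtx"],c["tool_from_camera"])[0]-[180,120])*2)
E
```

```text
[394.1111 353.1789]
[394.1516 374.418 ]
[394.0763 334.9535]
[623.6508 171.9218] [203.0158 264.5412]
```

View pics/z.png

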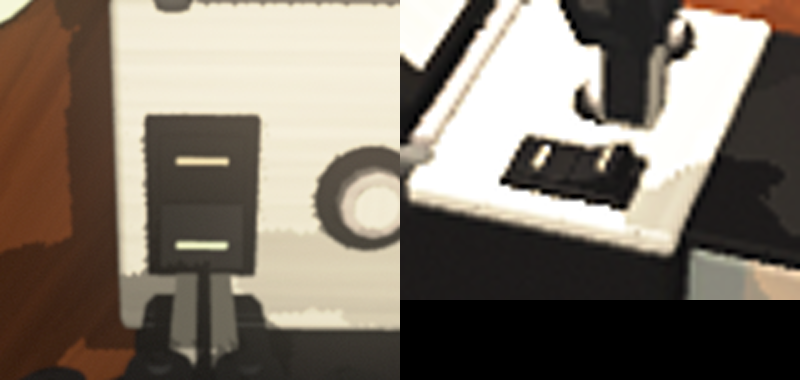

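The wrist view shows the finger tip at (203,272), centred on the rocker's width. Both cameras show the shut tips well above the reported TCP (about 15–20 mm short), and the force is zero, so there is no contact yet. I keep descending in small steps and watch the force.

Request:
apply_moves:
  moves:
    - [0.07, 0, -0.06, 0, 1]
    - [0.07, 0, 0, 0, 1]
    - [0, 0, 0, 0, 1]

```text
clock: 4.82
tool_pos: [0.5692, -0.0491, 0.2022]
tcp_rot: [-2.276, 1.57, 3.057]
ft_force: [-0.4, -0.0, -0.5]
width: -0.0
```

Request:
apply_moves:
  moves:
    - [0.05, 0, 0, 0, 1]
    - [0.05, 0, 0, 0, 1]
    - [0, 0, 0, 0, 1]

```text
clock: 5.07
tool_pos: [0.5694, -0.0493, 0.1985]
tcp_rot: [-2.267, 1.57, 3.065]
ft_force: [-0.3, -0.2, 0.1]
width: 0.0
```

```bash
python3 w.py -74 49 190
```

```text
t 5.0667 tcp [ 0.5694 -0.0493  0.1985] mach [-73.7694  48.4158 198.4683] F [-0.2552 -0.2105  0.1375] w 1.8018418726354995e-06 q [-0.0863  0.264  -0.1329  1.1746 -0.      0.8645]
tool in mach
 [[ 0.0004  0.0003 -1.    ]
 [ 0.0005 -1.     -0.0003]
 [-1.     -0.0005 -0.0004]]
go [ 0.2117 -0.0145  0.0059]
```

Request:
apply_moves:
  moves:
    - [0.05, 0, 0, 0, 1]
    - [0, 0, 0, 0, 1]

```text
clock: 5.23
tool_pos: [0.5695, -0.0493, 0.1966]
tcp_rot: [-2.242, 1.57, 3.091]
ft_force: [-0.0, -0.6, 0.1]
width: 0.0001
```

Request:
apply_moves:
  moves:
    - [0.05, 0, 0, 0, 1]
    - [0, 0, 0, 0, 1]

```text
clock: 5.4
tool_pos: [0.5696, -0.0493, 0.1947]
tcp_rot: [-2.241, 1.57, 3.092]
ft_force: [0.3, 0.5, -0.2]
width: 0.0003
```

Request:
apply_moves:
  moves:
    - [0.05, 0, 0, 0, 1]
    - [0, 0, 0, 0, 1]

```text
clock: 5.57
tool_pos: [0.5696, -0.0493, 0.1926]
tcp_rot: [-2.241, 1.57, 3.091]
ft_force: [0.2, -0.8, 0.2]
width: -0.0001
```

```bash
python3 w.py -74 49 190; python3 - <<'E'
from h import *
w=capture("wrist")[:,:,::-1][120:310,180:380];a=capture("side")[:,:,::-1][165:225,260:340]
w=cv2.resize(w,None,fx=2,fy=2,interpolation=2);a=cv2.resize(a,None,fx=5,fy=5,interpolation=2)
o=np.zeros((380,800,3),np.uint8);o[:,:400]=w;o[:300,400:]=a;cv2.imwrite("pics/z2.png",o)
E
```

```text
t 5.5667 tcp [ 0.5696 -0.0493  0.1926] mach [-73.8745  48.324  192.6378] F [ 0.1531 -0.7885  0.1821] w -0.0001443266635726233 q [-0.0863  0.2666 -0.1429  1.1617 -0.      0.8645]
tool in mach
 [[ 0.0002  0.0003 -1.    ]
 [ 0.0003 -1.     -0.0003]
 [-1.     -0.0003 -0.0002]]
go [ 0.0659 -0.0169  0.0031]
```

View pics/z2.png

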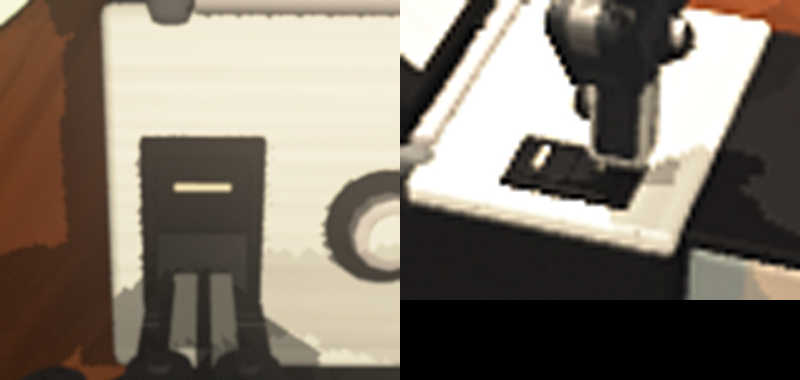

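The tip now overlaps the raised rear facet in both views, at (620,160) in the side crop, and is nearly touching. I keep going in 1–2 mm steps.

Request:
apply_moves:
  moves:
    - [0.05, 0, 0, 0, 1]
    - [0, 0, 0, 0, 1]

```text
clock: 5.83
tool_pos: [0.5698, -0.0494, 0.191]
tcp_rot: [0.393, 1.57, -0.558]
ft_force: [0.2, 0.2, -1.4]
width: -0.0002
```

Request:
apply_moves:
  moves:
    - [0.05, 0, 0, 0, 1]
    - [0, 0, 0, 0, 1]

```text
clock: 6.0
tool_pos: [0.5697, -0.0493, 0.1888]
tcp_rot: [-2.485, 1.571, 2.847]
ft_force: [-0.7, 0.4, -0.9]
width: 0.0
```

Request:
apply_moves:
  moves:
    - [0.05, 0, 0, 0, 1]
    - [0, 0, 0, 0, 1]

```text
clock: 6.17
tool_pos: [0.5694, -0.0492, 0.1864]
tcp_rot: [-2.389, 1.57, 2.943]
ft_force: [0.3, 0.5, 0.1]
width: 0.0005
```

Request:
apply_moves:
  moves:
    - [0.04, 0, 0, 0, 1]
    - [0, 0, 0, 0, 1]

```text
clock: 6.33
tool_pos: [0.5697, -0.0492, 0.1855]
tcp_rot: [1.499, 1.571, 0.549]
ft_force: [0.1, 0.3, 1.6]
width: 0.0002
```

Request:
apply_moves:
  moves:
    - [0.04, 0, 0, 0, 1]
    - [0, 0, 0, 0, 1]

```text
clock: 6.5
tool_pos: [0.5698, -0.0493, 0.1854]
tcp_rot: [0.965, 1.57, 0.014]
ft_force: [-4.6, -0.1, 11.7]
width: 0.0003
```

```bash
python3 w.py -74 49 190; python3 - <<'E'
from h import *
w=capture("wrist")[:,:,::-1][120:310,180:380];a=capture("side")[:,:,::-1][165:225,260:340]
w=cv2.resize(w,None,fx=2,fy=2,interpolation=2);a=cv2.resize(a,None,fx=5,fy=5,interpolation=2)
o=np.zeros((380,800,3),np.uint8);o[:,:400]=w;o[:300,400:]=a;cv2.imwrite("pics/z3.png",o)
E
```

```text
t 6.5 tcp [ 0.5698 -0.0493  0.1854] mach [-73.9553  48.1203 185.4246] F [-4.6498 -0.0654 11.7293] w 0.00032360441298411404 q [-0.0863  0.2688 -0.1566  1.1442  0.0001  0.8645]
tool in mach
 [[-0.0007  0.0003 -1.    ]
 [-0.001  -1.     -0.0003]
 [-1.      0.001   0.0007]]
go [-0.1144 -0.0219  0.0012]
```

View pics/z3.png

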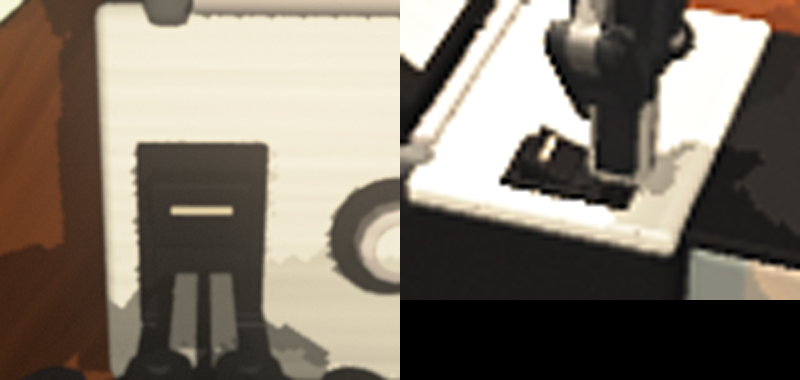

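The front facet is now up and the hard stop gave 11.7 N at TCP z 0.1854, so the rocker is on. The effective tip is therefore about 24.5 mm above the reported TCP. Next I raise and move over the lid.

Request:
apply_moves:
  moves:
    - [-0.45, 0, 0, 0, 1]
    - [-0.9, 0, 0, 0, 1]
    - [-0.9, 0, 0, 0, 1]
    - [0, 0.3, -0.8, 0, 1]
    - [0, 0.3, -0.8, 0, 1]
    - [0, 0.3, -0.8, 0, 1]
    - [0, 0.3, -0.8, 0, 1]
    - [0, 0, 0, 0, 1]
    - [0, 0, 0, 0, 1]

```text
clock: 7.35
tool_pos: [0.534, 0.0843, 0.2738]
tcp_rot: [-0.221, 1.571, -1.169]
ft_force: [0.8, -0.4, 0.1]
width: 0.0007
```

```bash
python3 w.py 57 0 250; python3 - <<'E'
from h import *
a=capture("side")[:,:,::-1][100:230,200:350]
cv2.imwrite("pics/l1.png",cv2.resize(a,None,fx=4,fy=4,interpolation=2))
E
```

```text
t 7.35 tcp [0.534  0.0843 0.2738] mach [ 55.521   -0.2822 273.7767] F [ 0.7688 -0.3556  0.0535] w 0.0006906681944890421 q [ 0.1566  0.1826 -0.0651  1.3231 -0.0001  1.1041]
tool in mach
 [[-0.0001  0.0036 -1.    ]
 [ 0.     -1.     -0.0036]
 [-1.     -0.      0.0001]]
go [ 0.5944 -0.0069 -0.0371]
```

View pics/l1.png

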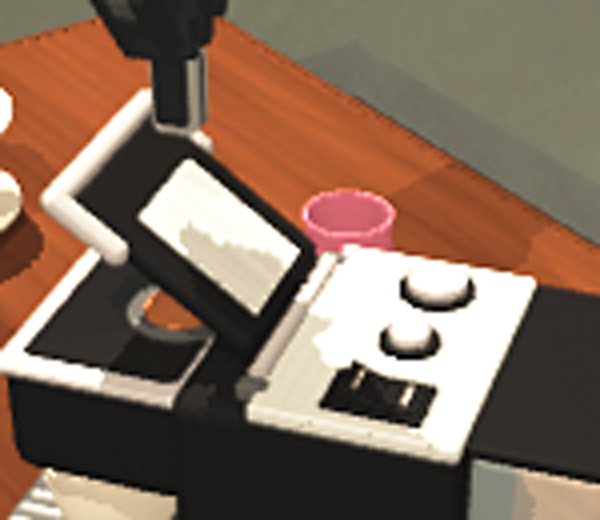

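The tip, at (180,130), is over the lid behind the bow, and the rocker has stayed on. I lower it to the lid and follow its arc.

Request:
apply_moves:
  moves:
    - [0.3, 0, 0, 0, 1]
    - [0.3, 0, 0, 0, 1]
    - [0.1, 0, 0, 0, 1]
    - [0.1, 0, -0.07, 0, 1]
    - [0.1, 0, -0.07, 0, 1]
    - [0.1, 0, -0.07, 0, 1]
    - [0.1, 0, -0.06, 0, 1]
    - [0, 0, 0, 0, 1]

```text
clock: 8.07
tool_pos: [0.5277, 0.0918, 0.2294]
tcp_rot: [-2.25, 1.57, 3.083]
ft_force: [0.0, -0.2, -0.0]
width: 0.0002
```

Request:
apply_moves:
  moves:
    - [0.12, 0, -0.06, 0, 1]
    - [0.12, 0, -0.06, 0, 1]
    - [0.12, 0, -0.05, 0, 1]
    - [0.12, 0, -0.04, 0, 1]
    - [0, 0, 0, 0, 1]

```text
clock: 8.48
tool_pos: [0.5227, 0.0988, 0.2095]
tcp_rot: [-2.33, 1.57, 3.003]
ft_force: [-0.8, -0.2, 0.3]
width: -0.0
```

```bash
python3 w.py 78 0 190
```

```text
t 8.4833 tcp [0.5227 0.0988 0.2095] mach [ 73.9449   0.4274 209.4548] F [-0.8052 -0.2161  0.337 ] w -3.420345413930578e-05 q [ 0.1867  0.1856 -0.207   1.1792  0.0003  1.1369]
tool in mach
 [[ 0.0007  0.0009 -1.    ]
 [ 0.0008 -1.     -0.0009]
 [-1.     -0.0008 -0.0007]]
go [ 0.4864  0.0112 -0.101 ]
```

Request:
apply_moves:
  moves:
    - [0.1, 0, -0.04, 0, 1]
    - [0.1, 0, -0.03, 0, 1]
    - [0.08, 0, -0.02, 0, 1]
    - [0.06, 0, -0.01, 0, 1]

```text
clock: 8.82
tool_pos: [0.5209, 0.1015, 0.1965]
tcp_rot: [-0.531, 1.57, -1.482]
ft_force: [0.6, -0.3, 2.7]
width: -0.0001
```

Request:
apply_moves:
  moves:
    - [0.06, 0, 0, 0, 1]
    - [0.05, 0, 0, 0, 1]
    - [0, 0, 0, 0, 1]

```text
clock: 9.07
tool_pos: [0.5206, 0.1019, 0.1921]
tcp_rot: [-2.661, 1.57, 2.672]
ft_force: [0.2, -0.9, 0.4]
width: 0.0002
```

Contact force was 2.7 N while moving. I press on to the hard stop.

Request:
apply_moves:
  moves:
    - [0.04, 0, 0, 0, 1]
    - [0.03, 0, 0, 0, 1]
    - [0, 0, 0, 0, 1]

```text
clock: 9.32
tool_pos: [0.5209, 0.1018, 0.1907]
tcp_rot: [1.759, 1.57, 0.808]
ft_force: [-3.4, 0.3, 9.0]
width: -0.0001
```

Request:
apply_moves:
  moves:
    - [0.04, 0, 0, 0, 1]
    - [0, 0, 0, 0, 1]
    - [0, 0, 0, 0, 1]

```text
clock: 9.57
tool_pos: [0.5209, 0.1019, 0.1906]
tcp_rot: [1.384, 1.569, 0.434]
ft_force: [-6.4, -0.3, 17.9]
width: 0.0005
```

The hard stop came at TCP z 0.1907, so the tip is at 0.215, which is exactly the shut height. Now to the long key.

Request:
apply_moves:
  moves:
    - [-0.4, 0, 0, 0, 1]
    - [-0.6, 0, 0, 0, 1]
    - [0, 0.3, 0.84, 0, 1]
    - [0, 0.3, 0.84, 0, 1]
    - [0, 0.3, 0.84, 0, 1]
    - [0, 0.28, 0.84, 0, 1]
    - [0, 0, 0, 0, 1]
    - [0, 0, 0, 0, 1]

```text
clock: 10.23
tool_pos: [0.6381, 0.0184, 0.2268]
tcp_rot: [-2.037, 1.569, -2.99]
ft_force: [-0.8, 0.1, -0.8]
width: -0.0003
```

```bash
python3 w.py -57 -47 196; python3 - <<'E'
from h import *
w=capture("wrist")[:,:,::-1][100:300,160:360];a=capture("side")[:,:,::-1][125:225,200:340]
w=cv2.resize(w,None,fx=1.9,fy=1.9,interpolation=2);a=cv2.resize(a,None,fx=3,fy=3,interpolation=2)
o=np.zeros((380,800,3),np.uint8);o[:,:380]=w;o[:300,380:]=a;cv2.imwrite("pics/k1.png",o)
E
```

```text
t 10.2333 tcp [0.6381 0.0184 0.2268] mach [-58.609  -46.7841 226.7864] F [-0.8084  0.069  -0.7861] w -0.00034327852826367063 q [ 0.0289  0.3833  0.0955  1.2847 -0.0002  0.9819]
tool in mach
 [[ 0.0007 -0.002  -1.    ]
 [ 0.0014 -1.      0.002 ]
 [-1.     -0.0014 -0.0007]]
go [ 0.7697  0.0064 -0.0397]
```

View pics/k1.png

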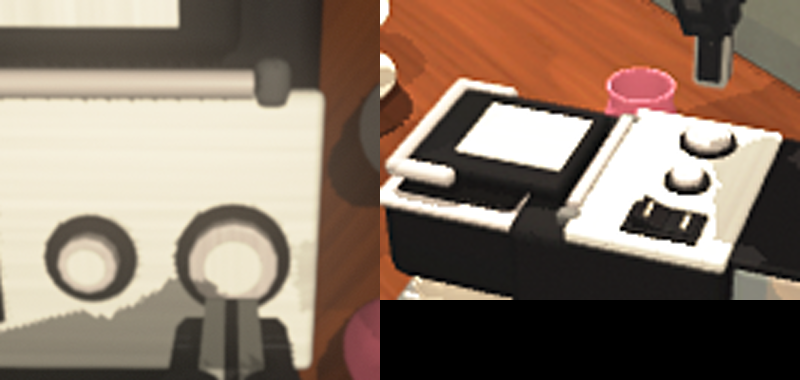

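The lid is shut, the rocker is on, and the tip (231,300) lines up with the long key (233,258). I press it; contact is expected at TCP z 0.1885 and bottom at 0.1835.

Request:
apply_moves:
  moves:
    - [0.4, 0, -0.03, 0, 1]
    - [0.4, 0, 0, 0, 1]
    - [0.1, 0, 0, 0, 1]
    - [0.05, 0, 0, 0, 1]
    - [0.05, 0, 0, 0, 1]
    - [0, 0, 0, 0, 1]

```text
clock: 10.83
tool_pos: [0.6366, 0.0211, 0.1889]
tcp_rot: [1.255, 1.57, 0.304]
ft_force: [-0.6, 0.0, -0.2]
width: 0.0004
```

Request:
apply_moves:
  moves:
    - [0.05, 0, 0, 0, 1]
    - [0.03, 0, 0, 0, 1]
    - [0, 0, 0, 0, 1]

```text
clock: 11.08
tool_pos: [0.6372, 0.0209, 0.1857]
tcp_rot: [1.332, 1.569, 0.381]
ft_force: [-0.1, 1.2, 4.1]
width: 0.0
```

Request:
apply_moves:
  moves:
    - [0.04, 0, 0, 0, 1]
    - [0.03, 0, 0, 0, 1]
    - [0, 0, 0, 0, 1]

```text
clock: 11.33
tool_pos: [0.6372, 0.021, 0.1837]
tcp_rot: [1.3, 1.569, 0.349]
ft_force: [-3.0, 1.7, 9.9]
width: 0.0001
```

Request:
apply_moves:
  moves:
    - [0.03, 0, 0, 0, 1]
    - [0, 0, 0, 0, 1]
    - [0, 0, 0, 0, 1]

```text
clock: 11.58
tool_pos: [0.6373, 0.021, 0.1836]
tcp_rot: [1.199, 1.568, 0.248]
ft_force: [-4.1, 2.2, 15.5]
width: -0.0002
```

The key is at its hard stop: 15.5 N with z steady at 0.1836. Lifting clear.

Request:
apply_moves:
  moves:
    - [-0.4, 0, 0, 0, 1]
    - [-0.8, 0, 0, 0, 1]
    - [-0.9, 0, 0, 0, 1]
    - [-0.9, 0, 0, 0, 1]
    - [0, 0, 0, 0, 1]
    - [0, 0, 0, 0, 1]
    - [0, 0, 0, 0, 1]

```text
clock: 12.17
tool_pos: [0.6368, 0.0205, 0.3004]
tcp_rot: [-1.151, 1.57, -2.101]
ft_force: [0.2, 0.3, -1.2]
width: 0.0
```

```bash
python3 w.py; python3 - <<'E'
from h import *
a=capture("side")[:,:,::-1][110:350,180:420]
cv2.imwrite("pics/f.png",cv2.resize(a,None,fx=2.5,fy=2.5,interpolation=2))
# movement of loose things: compare with the first pictures
for n,b in dict(top=[("jug",(150,205,215,262)),("saucer+cup2",(285,355,255,330))],side=[("saucer+cup2",(270,350,175,260))]).items():
    A=cv2.imread(f"pics/{n}0.png");B=capture(n)[:,:,::-1]
    for k,(y0,y1,x0,x1) in b:
        print(n,k,cv2.phaseCorrelate(np.float64(A[y0:y1,x0:x1].mean(2)),np.float64(B[y0:y1,x0:x1].mean(2))))
E
```

```text
t 12.1667 tcp [0.6368 0.0205 0.3004] mach [-56.1376 -46.9206 300.3738] F [ 0.1712  0.3213 -1.1691] w 3.927227121395117e-06 q [ 0.0323  0.3739  0.2469  1.4441 -0.0004  0.9833]
tool in mach
 [[-0.0002  0.0001 -1.    ]
 [ 0.0004 -1.     -0.0001]
 [-1.     -0.0004  0.0002]]
top jug ((-0.20496840722261567, 0.1189928867337855), 0.2859172330993841)
top saucer+cup2 ((16.775418075610908, -23.881417584619427), 0.07108255740567503)
side saucer+cup2 ((-0.031180434538185864, -0.01636587926473254), 1.0052017124758015)
```

View pics/f.png

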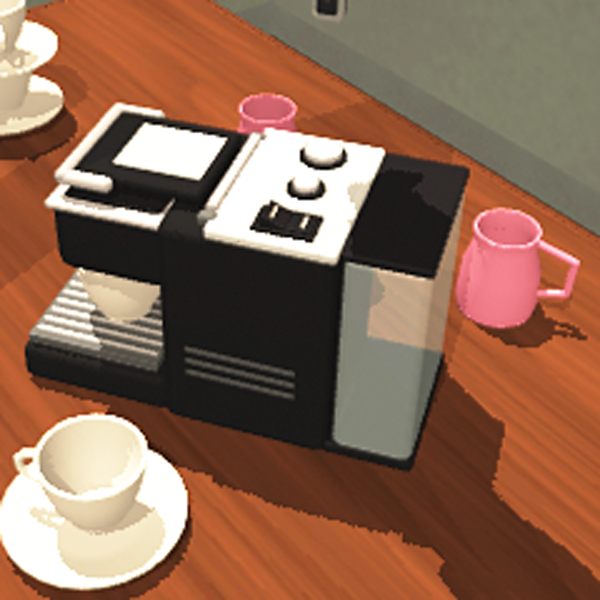

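The final view shows the lid shut, the rocker on (front facet up at (275,212)) and both keys up at (325,155) and (305,187). Both cups and the saucer are in place, and the arm is clear.

```bash
python3 -c "
from plant import r
print(r.sign_off())"
```

```text
the job is handed in; nothing more can be done
None
```

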